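# Index the phone arm one hole towards the letter scale

### The job

The phone holder's swing arm on the post-office desk is locked by a spring pin. Hook a fingertip under the pin's pull ring, lift the pin out of its hole, swing the arm exactly one hole towards the side where the letter scale stands, and let the pin spring fully down into that next hole, then take the hand clear. Only hook the ring, do not pinch it or wrench it, and leave the stamps and the pen cup where they stand.

Things in the scene. Friction and masses are not known exactly. Their poses are not given: they have to be found in the camera images.
- index_base: Fixed base: steel foot disc 220 mm across, column and, at 46 to 56 mm height, a flat index plate about 240 mm across with five holes (slots 13 mm wide along the arc) on a 100 mm radius, 0.35 rad (35 mm) apart. Origin on the desk under the pivot, z up, x towards the middle hole. Place and heading differ from run to run.
- pivot (a point): The vertical axis the arm turns about, a point 80 mm above the desk (top of the hub is at 78 mm). Axes as the base's.
- swing_arm (a joint): Arm angle, rad: 0 at the middle hole (start, locked); positive counterclockwise from above. Holes at -0.70, -0.35, 0, 0.35, 0.70; stops at +-0.8. Friction about 0.12 N m; it stays where left; pin down, it is locked with 0.02 rad of play. A dark flat bar 30 mm wide, its top 72 mm above the desk, from 30 mm behind the pivot to 260 mm outward.
- pull_pin (a joint): Height of the spring pin, m: 0 fully down in a hole, 0.020 at its upper stop. The 10 mm round-ended pin is upright on the arm, 100 mm from the pivot, 10 mm deep in the hole when down: raise it 11 mm or more to swing. The spring pulls it down with 4 N (down) to 7 N (top). Let go between holes, it rides on the plate and drops when a hole comes under it.
- ring_bar (a point): Middle of the underside of the pull ring's top bar: hook here. 152 mm above the desk with the pin down, 100 mm from the pivot; moves with the pin. x outward along the arm (through the ring), y along the bar, z up. Ring: rigid upright loop of 6 mm steel wire, square to the arm, opening 60 mm wide, 48 mm high, top bar straight for 40 mm. A fingertip sloping down enters it from the pivot side.
- phone (a point): About the middle of the phone in its cradle at the outer end of the arm, 275 mm from the pivot axis, 115 mm above the desk; the phone is 160 mm wide across the arm and leans back 45 degrees, its screen facing the pivot; its top is at about 145 mm.
- letter_scale: Flat grey letter scale with a steel weighing plate, 180 x 200 x 40 mm, fixed, to the left or to the right beyond the base. Origin at the centre of its underside. Its side (y above or below 0) gives the way to swing: on the left (+y), to +0.35; on the right (-y), to -0.35.
- letter_tray: Red open tray of envelopes, 180 x 220 x 50 mm, fixed, on the other side from the scale. Origin at the centre of its underside.
- stamp_tall: Loose standing rubber stamp with dark wooden handle, foot 38 mm across, 110 mm tall; origin at the centre of its foot. Leave alone.
- stamp_short: Loose standing rubber stamp with reddish handle, foot 38 mm across, 88 mm tall; origin at the centre of its foot. Leave alone.
- pen_cup: Loose white cup of pens, 68 mm across, 90 mm tall, pens up to about 150 mm; origin at the centre of its foot. Leave alone.

How it is judged:
By the outcome, as a careful person would: the job done as asked, in the order asked, and still so for the second after the job is handed in, with the robot touching nothing.
It also fails if it takes over 45 s, if anything falls off the work surface, if the arm or the gripper's body presses on something with over 40 N, if the wrist force passes 120 N, or if a joint passes its speed limit or range.

### The arm

A 6-joint arm with a two-finger parallel gripper is mounted at the origin on the work surface. World frame = base frame: x ahead of the robot, y to its left, z up, the work surface at z = 0. Lengths are in mm, angles in rad, forces in N, time in s.
With the tool pointing down it reaches from about 300 to 775 mm from the base axis. Payload 14.6 kg.
Tool frame: the origin (TCP) lies midway between the tips of the shut fingers; the grasp point (between the pads) lies 19 mm behind it; y points along the fingers, z is the direction in which the jaws open and shut, and the axes are right-handed (so a half turn about y gives the same grasp; the last joint's range is limited). The gripper opens to 94 mm and grips with 3 to 60 N. Pads are 16 mm wide; open, the fingers measure 119 mm over their backs; the gripper's body (75 mm by 177 mm) begins 78 mm behind the grasp point.
Start: joints at [-1.174, 0.3, 1.521, -0, 1.321, -0.067], TCP at [246.034, -491.891, 205.446] pointing down, gripper open.
Joint ranges: [-3.03, 3.03], [-0.79, 2.21], [0.23, 2.52], [-1.04, 4.18], [0, 3.07], [-2.55, 2.55]. Speed limits (rad/s): [2.22, 2.22, 2.57, 3.14, 3.14, 3.14].

### API

Orientations are given as a unit quaternion [x, y, z, w].
In Python, from station import bot gives the robot as it stands.
- The arm moves only by the tool send_rows, never from a script. Its argument "deltas" is a list of rows, each a list of 7 numbers: the turn, a rotation vector about the tool's x, y, z in degrees, then the shift along the tool's x, y, z in cm, then the finger opening in cm, from 0 to 9.4. A call has 1 to 20 rows; each row is the pose to reach, as a shift and turn from the pose commanded when the call began, along the tool's axes at that moment; what a row does not reach only later rows make up. A row lasts 1/8 s, in which the tool goes at most 62.5 mm and 10.7 degrees, less where a joint would pass 70% of its speed; a pose out of reach is approached as far as the arm can. A call with a gripper value outside its range is refused whole. The fingers move at their own pace and stop on an object; "grip_force" is the grip in N (left out, the last holds). Time passes only in rows, so rows that repeat a pose let the fingers close. It gives the time, the measured TCP pose, the force and the opening at its end, in the units of the state.
- bot.sense(): the state, without advancing time (a new reading comes with each control period).
- bot.snapshot(name): name is "scene" or "top" or "wrist"; returns a dict with "color" (400x640x3 uint8, red, green, blue), "fx", "fy", "cx", "cy" (pixels), "origin" and "orientation" of the camera in the world; the wrist camera has in their place "T_tool_cam" (4x4, takes a point from camera to tool coordinates, whose origin is the TCP and whose axes are the tool frame's). Camera axes: x right, y down, z forward; pixel columns grow to the right and rows downward; lengths in mm; the calibration is good to about 2 mm. A picture is of the moment at which its call begins: read the wrist's pose just before it. There is no depth.
- bot.finish_job(): hands the job in, once; it reports no verdict.
The state is a dict: "clock": time; "qpos": joint angles; "joint_velocities": joint speeds; "joint_efforts": joint torques, N m; "position": TCP position; "orientation": TCP orientation; "contact_force": force on the tool from outside, world axes, zero at the start; "torque": the same for the moment, N m; "opening": finger opening in mm.
Only numpy, scipy, OpenCV 4.12 (cv2) and the standard library are available. Lean on these libraries where they do the work, as an engineer would, in place of code of your own. Each camera call takes 0.05 s, during which the arm holds its last target. There are 200 camera calls.

## Working session

There is one attempt and no reset: what is moved stays moved. The work goes in short steps, Python scripts to look and compute and a tool call to move; the robot and the scene stay as the last step left them, time stands still between calls to the robot, and variables do not carry over. Pictures are saved under pics/ and viewed, about 8 in all and at most 12, crops included, and the job is handed in when it is done.

Besides the shell and the picture viewer there is one more tool, called after "Emit:" as name([rows], argument=value, ...), one row to a line, values as JSON. send_rows: Moves the arm, as the interface text tells. Its arguments: {"type":"object","properties":{"deltas":{"type":"array"},"grip_force":{"type":"number"}},"required":["deltas"]}

```bash
ls; mkdir -p pics; cat > h.py <<'E'
import numpy as np, cv2
from scipy.spatial.transform import Rotation as R
from station import bot
def cam(s):
    if "T_tool_cam" in s:
        st=bot.sense(); T=np.eye(4); T[:3,:3]=R.from_quat(st["orientation"]).as_matrix(); T[:3,3]=st["position"]
        T=T@np.array(s["T_tool_cam"]); return T[:3,3],T[:3,:3]
    return np.array(s["origin"],float),R.from_quat(s["orientation"]).as_matrix()
def plane(s,uv,z):
    o,M=cam(s); d=M@np.array([(uv[0]-s["cx"])/s["fx"],(uv[1]-s["cy"])/s["fy"],1]); return o+d*(z-o[2])/d[2]
def proj(s,p):
    o,M=cam(s); c=M.T@(np.array(p)-o); return np.array([s["fx"]*c[0]/c[2]+s["cx"],s["fy"]*c[1]/c[2]+s["cy"]])
def snap(n,f):
    s=bot.snapshot(n); cv2.imwrite("pics/"+f,s["color"][:,:,::-1]); return s
E
python3 - <<'E'
from h import *
for n in("scene","top"):
    s=snap(n,n+"0.png"); o,M=cam(s); print(n,o,M.round(3).tolist(),s["fx"],s["cx"],s["cy"])
st=bot.sense(); print(st); print(R.from_quat(st["orientation"]).as_matrix().round(3))
E
```

```text
pics
scene [1149.07819109  343.99367826  869.99385079] [[-0.496, 0.65, -0.576], [0.868, 0.366, -0.335], [-0.007, -0.666, -0.746]] 385.3624773293579 324.3909176435493 203.06157248424037
top [ 328.03146638   21.26064732 1167.98423631] [[-0.09, -0.972, 0.219], [-0.996, 0.088, -0.016], [-0.004, -0.22, -0.976]] 478.49055034714377 317.4848752805564 198.17618046515753
{'clock': 0.1, 'qpos': array([-1.17360440e+00,  3.00424247e-01,  1.52149948e+00, -2.87261311e-06,
        1.32071108e+00, -6.65938470e-02]), 'joint_velocities': array([-0.00135767, -0.00020755, -0.00312134, -0.00013738, -0.00061597,
        0.00075844]), 'joint_efforts': array([ 2.59676643e-03, -5.32646298e+01, -3.53283262e+01,  7.09166424e-02,
        2.34691927e-02, -7.84685699e-05]), 'position': array([ 245.94556193, -491.68748464,  204.94655105]), 'orientation': array([-0.16256921,  0.68854286, -0.68781631,  0.16244601]), 'contact_force': array([ 0.50470871,  0.43627144, -0.30274034]), 'torque': array([-0.00521418, -0.00252924, -0.02540837]), 'opening': 93.87669457339149}
[[-0.894 -0.     0.447]
 [-0.447  0.001 -0.894]
 [-0.    -1.    -0.001]]
```

View pics/scene0.png

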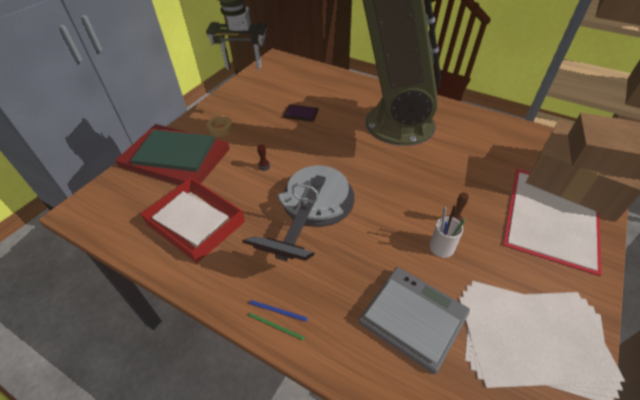

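View pics/top0.png

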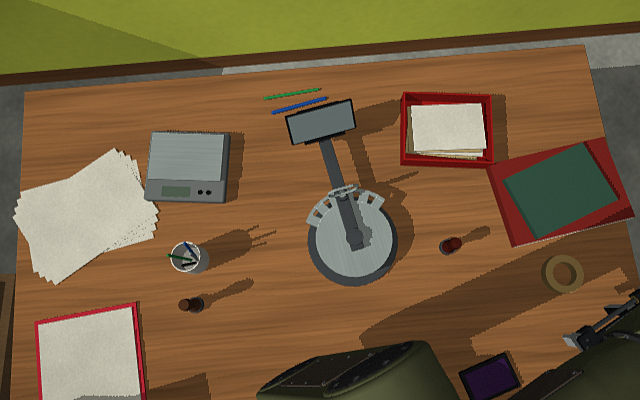

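The scene shows the scale on the robot's left (+y) of the base (top px 188,166) and the red tray on the right, so the swing goes to +0.35. In the top view the base disc is around (352,240), the phone at (320,121) and the ring near (344,190).

```bash
python3 - <<'E'
from h import *
s=bot.snapshot("top"); im=s["color"]
c=cv2.resize(im[80:300,270:430],None,fx=4.9,fy=2.7*1.0 if 0 else 4.9*0.55,interpolation=cv2.INTER_CUBIC)
c=cv2.resize(im[95:265,290:410],None,fx=3.5,fy=3.5,interpolation=cv2.INTER_CUBIC)
q=bot.snapshot("scene")
d=cv2.resize(q["color"][150:270,230:370],None,fx=2.7,fy=2.7,interpolation=cv2.INTER_CUBIC)
o=np.zeros((600,800,3),np.uint8); o[:c.shape[0],:c.shape[1]]=c; o[:d.shape[0],420:798]=d
cv2.imwrite("pics/crop1.png",o[:,:,::-1])
for uv,z in[((352,240),30),((352,239),56),((356,240),78),((320,121),115),((344,190),152),((186,257),0),((190,305),0),((447,246),0)]: print(uv,z,plane(s,uv,z).round(1))
E
```

```text
(352, 240) 30 [474.  -70.2  30. ]
(352, 239) 56 [473.  -68.3  56. ]
(356, 240) 78 [467.1 -75.4  78. ]
(320, 121) 115 [748.4 -18.3 115. ]
(344, 190) 152 [569.1 -54.6 152. ]
(186, 257) 0 [472.9 334.6   0. ]
(190, 305) 0 [357.7 328.5   0. ]
(447, 246) 0 [ 442.3 -302.2    0. ]
```

View pics/crop1.png

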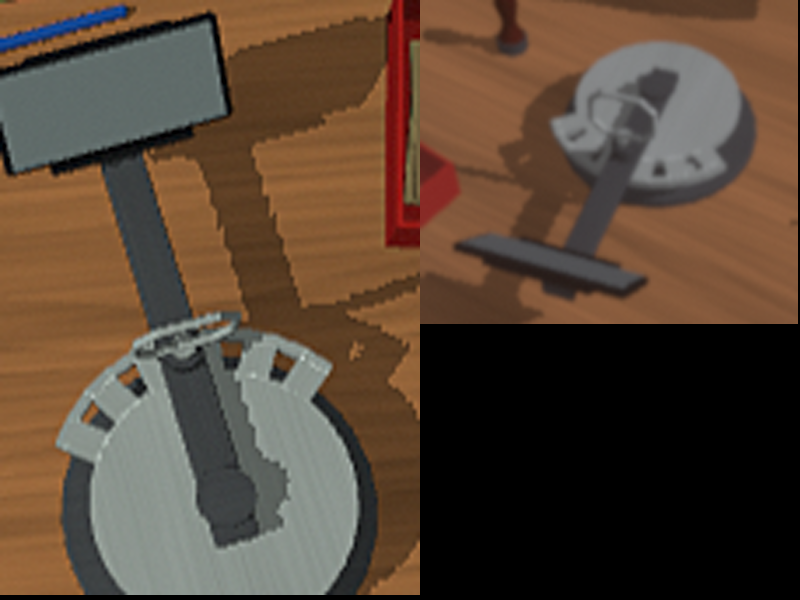

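The crop shows the hub at top px (354.6,236.4), the ring bar's middle at about (343.7,188.4) and the phone centre at about (322,122). Next I work out the hook pose and the hover pose above it.

```bash
cat >> h.py <<'E'
def ori(psi,s,sg=1):
    d=np.array([np.cos(s)*np.cos(psi),np.cos(s)*np.sin(psi),-np.sin(s)]); t=sg*np.array([-np.sin(psi),np.cos(psi),0])
    return np.c_[np.cross(d,t),d,t]
def delta(P,M,P0=None,M0=None):
    st=bot.sense()
    P0=st["position"] if P0 is None else P0
    M0=R.from_quat(st["orientation"]).as_matrix() if M0 is None else M0
    return R.from_matrix(M0.T@M).as_rotvec(degrees=True).round(1).tolist(),(M0.T@(np.array(P)-P0)/10).round(2).tolist()
E
python3 - <<'E'
from h import *
s=bot.snapshot("top")
h=plane(s,(354.6,236.4),78); r=plane(s,(343.7,188.4),155); p=plane(s,(322,121.9),115)
for v in(h,r,p): print(v.round(1))
for v in(r,p): print(np.hypot(*(v-h)[:2]),np.arctan2((v-h)[1],(v-h)[0]))
print(np.array(bot.snapshot("wrist")["T_tool_cam"]).round(2))
psi=np.arctan2((p-h)[1],(p-h)[0]); e=np.array([np.cos(psi),np.sin(psi),0])
for sg in(1,-1): print(sg,delta(h+58*e+np.array([0,0,262-78]),ori(psi,np.radians(40),sg)))
E
```

```text
[475.6 -73.1  78. ]
[572.1 -54.  155. ]
[745.7 -22.7 115. ]
98.34577112213934 0.19538004031493883
274.76117245367857 0.18443456251230972
[[  -0.      0.96    0.29  -82.58]
 [   0.     -0.29    0.96 -180.9 ]
 [   1.      0.     -0.     -0.77]
 [   0.      0.      0.      1.  ]]
1 ([69.8, -149.7, -9.8], [-44.84, -5.66, -25.58])
-1 ([7.0, 15.0, 49.7], [-44.84, -5.66, -25.58])
```

Emit:
send_rows([
  [0, 0, 0, -4, -5.6, -2.5, 0],
  [0, 0, 0, -8, -5.6, -5, 0],
  [1, 2.5, 8, -13, -5.6, -7.5, 0],
  [2, 5, 16, -18, -5.6, -10, 0],
  [3, 7.5, 24, -23, -5.6, -13, 0],
  [4, 9, 32, -28, -5.6, -16, 0],
  [5, 11, 40, -33, -5.6, -19, 0],
  [6, 13, 45, -38, -5.6, -22, 0],
  [7, 15, 49.7, -42, -5.6, -24, 0],
  [7, 15, 49.7, -44.8, -5.6, -25.6, 0],
  [7, 15, 49.7, -44.8, -5.6, -25.6, 0],
  [7, 15, 49.7, -44.8, -5.6, -25.6, 0],
  [7, 15, 49.7, -44.8, -5.6, -25.6, 0],
], grip_force=10)

```text
clock: 1.92
position: [532.0, -63.4, 261.5]
orientation: [0.239, 0.665, -0.611, 0.356]
contact_force: [0.0, 0.3, -0.4]
opening: 0.3
```

```bash
python3 - <<'E'
from h import *
st=bot.sense(); print(st["clock"],st["qpos"].round(3),st["position"].round(1),st["opening"],st["contact_force"].round(1)); print(R.from_quat(st["orientation"]).as_matrix().round(3))
s=snap("wrist","w1.png")
e=np.array([np.cos(.187),np.sin(.187),0]); print(proj(s,np.array([475.6,-73.1,155])+100*e))
E
```

```text
1.925 [-0.406 -0.137  2.093  0.875  0.588  0.383] [532.  -63.4 261.5] 0.3341724253998371 [ 0.   0.3 -0.4]
[[-0.632  0.754  0.182]
 [-0.117  0.139 -0.983]
 [-0.766 -0.642  0.   ]]
[319.82361884 255.57397221]
```

View pics/w1.png

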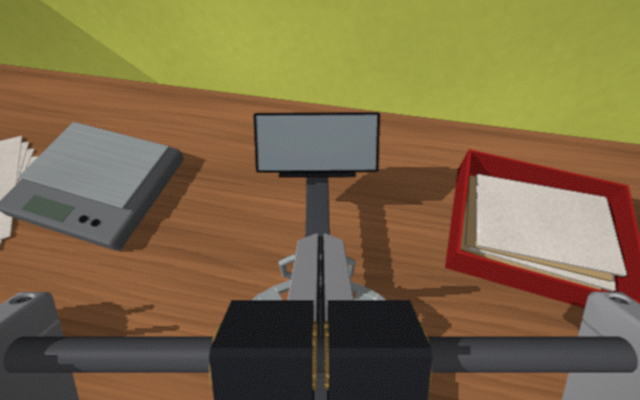

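The wrist view shows the ring centred behind the fingertips (edges about 280 and 352, tip at 320,236), the phone straight ahead and the scale on the left. Going straight down to the entry point.

Emit:
send_rows([
  [0, 0, 0, 2, 1.7, 0, 0],
  [0, 0, 0, 4, 3.4, 0, 0],
  [0, 0, 0, 6, 5.1, 0, 0],
  [0, 0, 0, 8, 6.7, 0, 0],
  [0, 0, 0, 8, 6.7, 0, 0],
  [0, 0, 0, 8, 6.7, 0, 0],
])

```text
clock: 2.72
position: [532.5, -63.0, 158.2]
orientation: [0.239, 0.665, -0.611, 0.357]
contact_force: [-0.2, 0.8, -0.2]
opening: 0.4
```

```bash
python3 - <<'E'
from h import *
st=bot.sense(); print(st["clock"],st["qpos"].round(3),st["position"].round(1),st["contact_force"].round(1))
s=snap("scene","s2.png"); w=snap("wrist","w2.png")
a=cv2.resize(s["color"][120:250,240:380],None,fx=3.4,fy=3.4,interpolation=cv2.INTER_CUBIC)
b=w["color"][150:400,160:480]
o=np.zeros((450,800,3),np.uint8); o[:442,:476]=a; o[:250,480:800]=b; cv2.imwrite("pics/c2.png",o[:,:,::-1])
E
```

```text
2.725 [-0.405  0.045  2.205  1.345  0.452 -0.155] [532.5 -63.  158.2] [-0.2  0.8 -0.2]
```

View pics/c2.png

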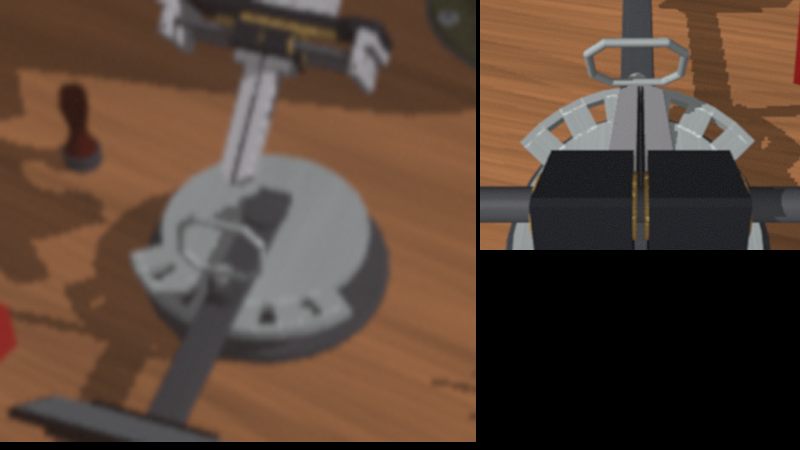

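The wrist crop shows the whole ring, its top bar at full-image px (275–360, 192), centred at 317.5, with the fingertips just before and below it at 319. A quick numeric check of the ring's position before going in.

```bash
python3 - <<'E'
from h import *
s=bot.snapshot("wrist"); st=bot.sense(); M=R.from_quat(st["orientation"]).as_matrix()
h=np.array([475.6,-73.1,0]); psi=.187; e=np.array([np.cos(psi),np.sin(psi),0]); t=np.array([-e[1],e[0],0])
for l,z in((0,155),(20,155),(-20,155),(0,101),(33,128),(-33,128)): print(l,z,proj(s,h+100*e+l*t+[0,0,z]).round(1))
print("tip",proj(s,st["position"]).round(1), "radial/lat",(st["position"]-h)@e,(st["position"]-h)@t)
print(delta(h+115*e+[0,0,118],M), "up1cm",M.T@[0,0,1])
E
```

```text
0 155 [320.4 191.5]
20 155 [289.9 191.6]
-20 155 [351.  191.4]
0 101 [320.4 230.6]
33 128 [274.6 213. ]
-33 128 [366.2 212.8]
tip [321.4 248.3] radial/lat 57.826708848367254 -0.4301617129705164
([0.0, 0.0, 0.0], [-0.58, 6.97, -0.06]) up1cm [-0.76738076 -0.64119107  0.00088361]
```

Emit:
send_rows([
  [0, 0, 0, -0.6, 1.5, -0.1, 0],
  [0, 0, 0, -0.6, 3, -0.1, 0],
  [0, 0, 0, -0.6, 4.5, -0.1, 0],
  [0, 0, 0, -0.6, 6, -0.1, 0],
  [0, 0, 0, -0.6, 7, -0.1, 0],
  [0, 0, 0, -0.6, 7, -0.1, 0],
  [0, 0, 0, -0.6, 7, -0.1, 0],
])

```text
clock: 3.75
position: [588.5, -51.1, 117.3]
orientation: [0.239, 0.665, -0.611, 0.357]
contact_force: [-0.4, -0.8, 0.1]
opening: 0.1
```

Emit:
send_rows([
  [0, 0, 0, -0.23, -0.19, 0, 0],
  [0, 0, 0, -0.46, -0.38, 0, 0],
  [0, 0, 0, -0.69, -0.58, 0, 0],
  [0, 0, 0, -0.84, -0.7, 0, 0],
  [0, 0, 0, -0.84, -0.7, 0, 0],
  [0, 0, 0, -0.84, -0.7, 0, 0],
])

```text
clock: 4.5
position: [588.3, -51.0, 127.2]
orientation: [0.239, 0.666, -0.611, 0.356]
contact_force: [-2.3, -1.7, -4.6]
opening: 0.5
```

```bash
python3 - <<'E'
from h import *
st=bot.sense(); print(st["clock"],st["qpos"].round(3),st["position"].round(1),st["contact_force"].round(1))
snap("wrist","w3.png")
E
```

```text
4.5 [-0.32   0.219  2.098  1.527  0.379 -0.294] [588.3 -51.  127.2] [-2.3 -1.7 -4.6]
```

View pics/w3.png

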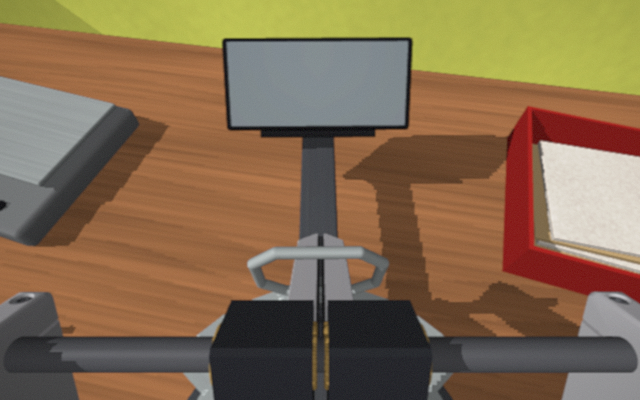

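The picture shows the fingertip through the ring with the top bar (row 252, columns 265–375) lying on it, and the force is already -4.6 N downward. Lifting 15 mm.

Emit:
send_rows([
  [0, 0, 0, -0.3, -0.25, 0, 0],
  [0, 0, 0, -0.6, -0.5, 0, 0],
  [0, 0, 0, -0.9, -0.75, 0, 0],
  [0, 0, 0, -1.15, -0.96, 0, 0],
  [0, 0, 0, -1.15, -0.96, 0, 0],
  [0, 0, 0, -1.15, -0.96, 0, 0],
])

```text
clock: 5.3
position: [588.4, -51.0, 142.5]
orientation: [0.239, 0.666, -0.611, 0.357]
contact_force: [-4.2, -1.3, -6.0]
opening: 0.8
```

```bash
python3 - <<'E'
from h import *
st=bot.sense(); print(st["qpos"].round(3),st["position"].round(1),st["contact_force"].round(1))
s=snap("wrist","w4.png"); im=s["color"][200:300,230:420].astype(int)
M0=R.from_quat(st["orientation"]).as_matrix(); P0=st["position"]; h=np.array([475.6,-73.1,0])
for a in np.arange(.05,.41,.05):
    Z=R.from_euler("z",a).as_matrix(); print(round(a,2),delta(h+Z@(P0-h),Z@M0,P0,M0))
E
```

```text
[-0.32   0.188  2.09   1.428  0.383 -0.187] [588.4 -51.  142.5] [-4.2 -1.3 -6. ]
0.05 ([-2.2, -1.8, -0.0], [0.01, -0.02, -0.57])
0.1 ([-4.4, -3.7, -0.0], [0.04, -0.05, -1.15])
0.15 ([-6.6, -5.5, -0.0], [0.09, -0.11, -1.72])
0.2 ([-8.8, -7.4, -0.0], [0.16, -0.19, -2.28])
0.25 ([-11.0, -9.2, -0.0], [0.25, -0.29, -2.84])
0.3 ([-13.2, -11.0, -0.0], [0.35, -0.42, -3.39])
0.35 ([-15.4, -12.9, -0.0], [0.47, -0.56, -3.94])
0.4 ([-17.6, -14.7, -0.0], [0.61, -0.73, -4.47])
```

Emit:
send_rows([
  [-1.1, -0.9, 0, 0, 0, -0.28, 0],
  [-2.2, -1.8, 0, 0.01, -0.02, -0.57, 0],
  [-3.3, -2.8, 0, 0.02, -0.03, -0.86, 0],
  [-4.4, -3.7, 0, 0.04, -0.05, -1.15, 0],
  [-5.5, -4.6, 0, 0.06, -0.08, -1.43, 0],
  [-6.6, -5.5, 0, 0.09, -0.11, -1.72, 0],
  [-7.7, -6.4, 0, 0.12, -0.15, -2.0, 0],
  [-8.8, -7.4, 0, 0.16, -0.19, -2.28, 0],
  [-8.8, -7.4, 0, 0.16, -0.19, -2.28, 0],
  [-8.8, -7.4, 0, 0.16, -0.19, -2.28, 0],
])

```text
clock: 6.6
position: [581.9, -28.8, 142.6]
orientation: [0.171, 0.686, -0.572, 0.416]
contact_force: [-1.6, 0.3, -6.5]
opening: 0.3
```

```bash
cat > ang.py <<'E'
from h import *
s=bot.snapshot("top"); st=bot.sense(); h=np.array([475.6,-73.1,0])
im=cv2.cvtColor(s["color"],cv2.COLOR_RGB2HSV)
# phone: greyish screen blob in the region beyond the base
m=((im[...,1]<60)&(im[...,2]>70)).astype(np.uint8); m[:, :235]=0; m[:,395:]=0; m[175:]=0; m[:85]=0
n,l,a,c=cv2.connectedComponentsWithStats(m); k=1+a[1:,4].argmax()
p=plane(s,c[k],115); v=(p-h)[:2]; print("phone",a[k],p.round(1),np.hypot(*v).round(1),"psi",np.arctan2(v[1],v[0]).round(4))
v=(st["position"]-h)[:2]; y=R.from_quat(st["orientation"]).as_matrix()[:,1]
print(st["clock"],st["qpos"].round(3),st["position"].round(1),"F",st["contact_force"].round(1),"tcp psi",np.arctan2(v[1],v[0]).round(4),"head",np.arctan2(y[1],y[0]).round(4),"r",np.hypot(*v))
cv2.imwrite("pics/top_%d.png"%(st["clock"]*100),s["color"][:,:,::-1])
E
python3 ang.py; python3 - <<'E'
from h import *
# same phone measure on the first top picture, for reference
s=bot.snapshot("top"); i0=cv2.imread("pics/top0.png"); im=cv2.cvtColor(i0,cv2.COLOR_BGR2HSV); h=np.array([475.6,-73.1,0])
m=((im[...,1]<60)&(im[...,2]>70)).astype(np.uint8); m[:, :235]=0; m[:,395:]=0; m[175:]=0; m[:85]=0
n,l,a,c=cv2.connectedComponentsWithStats(m); k=1+a[1:,4].argmax()
p=plane(s,c[k],115); v=(p-h)[:2]; print("ref",a[k],p.round(1),np.arctan2(v[1],v[0]).round(4))
E
```

```text
phone [ 265  104   68   53 1724] [729.2  32.6 115. ] 274.8 psi 0.3948
6.65 [-0.358  0.206  2.066  1.331  0.563 -0.252] [581.9 -28.8 142.6] F [-1.5  1.4 -6.6] tcp psi 0.3946 head 0.3848 r 115.15036936764591
ref [ 288  101   67   43 1724] [745.1 -20.4 115. ] 0.1933
```

The arm follows the finger: phone angle 0.193 → 0.395. The target is 0.543, so 0.148 rad remain.

```bash
python3 - <<'E'
from h import *
st=bot.sense(); M0=R.from_quat(st["orientation"]).as_matrix(); P0=st["position"]; h=np.array([475.6,-73.1,0])
for a in (.037,.074,.111,.148):
    Z=R.from_euler("z",a).as_matrix(); print(a,delta(h+Z@(P0-h),Z@M0,P0,M0))
E
```

```text
0.037 ([-1.6, -1.4, 0.0], [0.01, -0.01, -0.43])
0.074 ([-3.2, -2.7, 0.0], [0.03, -0.03, -0.85])
0.111 ([-4.9, -4.1, 0.0], [0.05, -0.06, -1.27])
0.148 ([-6.5, -5.4, 0.0], [0.09, -0.11, -1.7])
```

Emit:
send_rows([
  [-0.8, -0.7, 0, 0, 0, -0.21, 0],
  [-1.6, -1.4, 0, 0.01, -0.01, -0.43, 0],
  [-2.4, -2, 0, 0.02, -0.02, -0.64, 0],
  [-3.2, -2.7, 0, 0.03, -0.03, -0.85, 0],
  [-4, -3.4, 0, 0.04, -0.04, -1.06, 0],
  [-4.9, -4.1, 0, 0.05, -0.06, -1.27, 0],
  [-5.7, -4.8, 0, 0.07, -0.08, -1.5, 0],
  [-6.5, -5.4, 0, 0.09, -0.11, -1.7, 0],
  [-6.5, -5.4, 0, 0.09, -0.11, -1.7, 0],
  [-6.5, -5.4, 0, 0.09, -0.11, -1.7, 0],
])

```text
clock: 7.95
position: [574.1, -13.6, 142.5]
orientation: [0.12, 0.697, -0.539, 0.457]
contact_force: [-0.8, 0.7, -6.7]
opening: 0.3
```

```bash
python3 ang.py; python3 - <<'E'
from h import *
M=R.from_quat(bot.sense()["orientation"]).as_matrix(); print("down 1cm",M.T@[0,0,-1])
E
```

```text
phone [ 251  110   66   59 1710] [711.   69.1 115. ] 275.0 psi 0.5432
8.0 [-0.381  0.224  2.043  1.263  0.69  -0.303] [574.1 -13.6 142.5] F [-1.4  1.1 -6.6] tcp psi 0.5431 head 0.5329 r 115.074548585456
down 1cm [7.66336705e-01 6.42438876e-01 5.86706487e-04]
```

At 0.5432 against a target of 0.543. Lowering partway first: if the ring still presses on the finger below the height where the pin would ride on the plate, the pin is in the hole.

Emit:
send_rows([
  [0, 0, 0, 0.25, 0.2, 0, 0],
  [0, 0, 0, 0.5, 0.42, 0, 0],
  [0, 0, 0, 0.75, 0.63, 0, 0],
  [0, 0, 0, 1, 0.84, 0, 0],
  [0, 0, 0, 1, 0.84, 0, 0],
])

```text
clock: 8.62
position: [574.3, -13.9, 129.4]
orientation: [0.12, 0.697, -0.54, 0.457]
contact_force: [-2.0, 0.3, -4.6]
opening: 0.1
```

Emit:
send_rows([
  [0, 0, 0, 0.2, 0.17, 0, 0],
  [0, 0, 0, 0.4, 0.34, 0, 0],
  [0, 0, 0, 0.6, 0.5, 0, 0],
  [0, 0, 0, 0.8, 0.67, 0, 0],
  [0, 0, 0, 0.8, 0.67, 0, 0],
])

```text
clock: 9.25
position: [574.3, -13.8, 119.1]
orientation: [0.12, 0.697, -0.539, 0.457]
contact_force: [-0.5, 0.1, 0.3]
opening: 0.3
```

```bash
python3 ang.py; python3 - <<'E'
from h import *
s=bot.snapshot("wrist"); st=bot.sense(); h=np.array([475.6,-73.1,0]); psi=.543; e=np.array([np.cos(psi),np.sin(psi),0])
for z in(155,165): print(z,proj(s,h+100*e+[0,0,z]).round(1))
q=bot.snapshot("scene"); a=cv2.resize(q["color"][120:250,240:380],None,fx=3.4,fy=3.4,interpolation=cv2.INTER_CUBIC)
o=np.zeros((450,800,3),np.uint8); o[:442,:476]=a; o[:250,480:800]=s["color"][150:400,160:480]; cv2.imwrite("pics/c5.png",o[:,:,::-1])
E
```

```text
phone [ 252  110   65   59 1712] [711.7  67.9 115. ] 275.0 psi 0.5385
9.3 [-0.381  0.272  2.055  1.335  0.674 -0.395] [574.3 -13.8 119.2] F [ 0.2 -0.4 -0. ] tcp psi 0.5408 head 0.5324 r 115.14107875238803
155 [322.1 245.7]
165 [322.1 235.8]
```

View pics/c5.png

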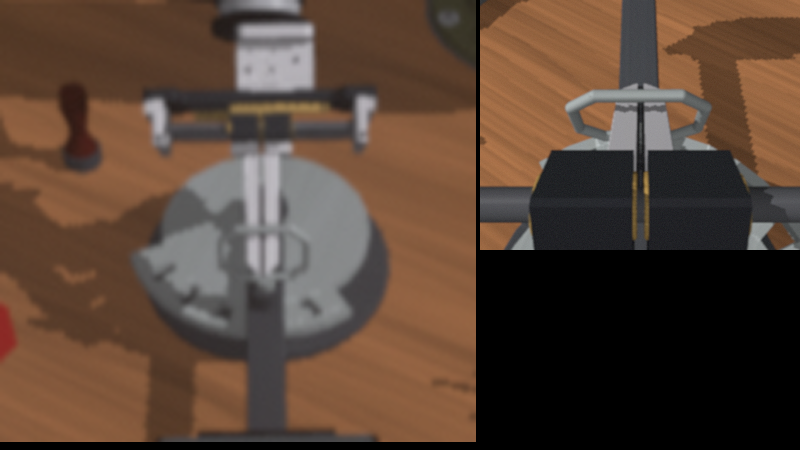

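At TCP 129 mm the ring still pressed with 4.6 N, well below plate-riding height, and at 119 mm the force is 0. The crop shows the bar at full-image row about 245, which matches 155 mm (245.7), so the pin is fully down and the finger sits free inside the ring. Withdrawing along the finger, then up.

Emit:
send_rows([
  [0, 0, 0, 0, -1.5, 0, 0],
  [0, 0, 0, 0, -3, 0, 0],
  [0, 0, 0, 0, -4.5, 0, 0],
  [0, 0, 0, 0, -6, 0, 0],
  [0, 0, 0, 0, -7.5, 0, 0],
  [0, 0, 0, -2.5, -9.5, 0, 0],
  [0, 0, 0, -6, -12.5, 0, 0],
  [0, 0, 0, -9, -15, 0, 0],
  [0, 0, 0, -9, -15, 0, 0],
  [0, 0, 0, -9, -15, 0, 0],
])

```text
clock: 10.65
position: [524.5, -42.9, 283.8]
orientation: [0.12, 0.697, -0.54, 0.457]
contact_force: [0.2, 0.4, -0.2]
opening: 0.6
```

```bash
python3 ang.py; python3 - <<'E'
from h import *
s=snap("wrist","w6.png"); h=np.array([475.6,-73.1,0]); psi=.54; e=np.array([np.cos(psi),np.sin(psi),0])
for z in(152,155,165): print(z,proj(s,h+100*e+[0,0,z]).round(1))
q=bot.snapshot("scene")["color"]
o=np.zeros((400,800,3),np.uint8); o[:,:320]=s["color"][:,160:480]; o[:,320:]=cv2.resize(q,(480,300)).repeat(1,0)[:0].shape and 0
o[:300,320:]=cv2.resize(q,(480,300)); cv2.imwrite("pics/c6.png",o[:,:,::-1])
E
```

```text
phone [ 252  110   65   59 1708] [711.7  67.9 115. ] 275.0 psi 0.5385
10.7 [-0.502 -0.08   1.988  0.943  0.95   0.072] [524.5 -42.9 283.4] F [ 0.   0.8 -1. ] tcp psi 0.5536 head 0.5333 r 57.52084812285505
152 [322.1 266.6]
155 [322.1 265.4]
165 [322.1 261.3]
```

View pics/c6.png

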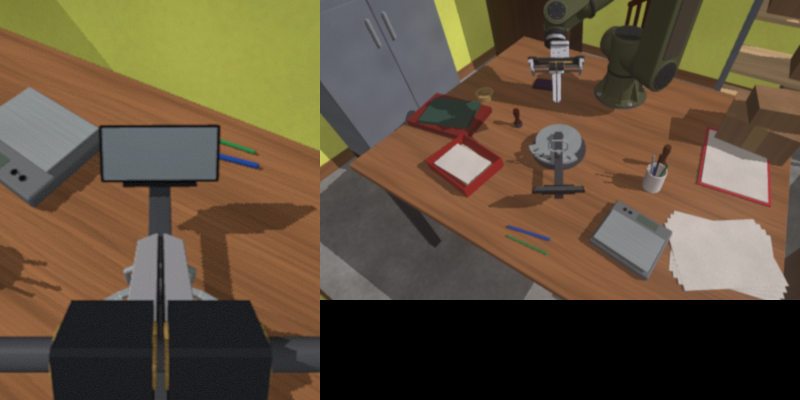

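The hand is clear above the base, the arm points one hole towards the scale, and the stamps and pen cup stand where they were. The phone angle stayed at 0.5385, so the arm did not move during withdrawal. Handing in.

```bash
python3 -c "
from station import bot
print(bot.finish_job())"
```

```text
the job is handed in; nothing more can be done
None
```

I swung the phone holder's arm one hole towards the letter scale (to +0.35 on the left), let the pin down into that hole, took the hand clear and handed the job in at about 10.7 s.

**How:** I put the closed fingertips through the pull ring from the pivot side, lifted the pin about 15 mm and swung the arm. Then I lowered the pin and drew the fingers back out and up.

**Last checks:**
- **Arm angle:** it moved 0.345 rad as measured from the phone, within the 0.02 rad play of the 0.35 hole. It stayed there while the hand withdrew.
- **Pin down:** the ring still pressed on the finger with 4.6 N about 3 mm above its lowest position, below the height where it would ride on the plate. The force then fell to zero. The ring bar appeared at image row 245, where 245.7 was expected for a fully lowered pin.
- **Forces:** the readings between moves never went above about 8 N.
- **Stamps and pen cup:** by eye they stand where they were in the last picture; I did not measure them again.

No check failed or disagreed. In the last wrist picture the fingers hid the ring bar, so I did not confirm the pin height again after withdrawing.

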